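Push the card box home in the desk rail's corner

ROBOT

A 6-joint arm with a two-finger parallel gripper is mounted at the origin on a cart in front of the work surface, level with it; the furniture and walls round the work are solid. World frame = base frame: x ahead of the robot, y to its left, z up, the work surface at z = 0. Lengths are in m, angles in rad, forces in N, time in s.
With the tool pointing down it reaches from about 0.275 to 0.875 m from the base axis. Payload 12.5 kg.
Tool frame: the origin (TCP) lies at the very end of the fingers, on their centre line; the grasp point (between the pads) lies 19 mm behind it; x points along the fingers, y is the direction in which the jaws open and shut, and the axes are right-handed (so a half turn about x gives the same grasp; the last joint's range is limited). The gripper opens to 85 mm and grips with 20 to 120 N. Pads are 22 mm wide; open, the fingers measure 114 mm over their backs; the gripper's body (76 mm by 85 mm) begins 54 mm behind the grasp point. The pads swing forward as they close: fully open they stand 13 mm farther back than shut.
Start: joints at [-1.434, 0.351, 1.652, -0, 1.139, -0.085], TCP at [0.121, -0.537, 0.231] pointing down, gripper open.
Joint ranges: [-2.75, 2.75], [-0.79, 2.1], [0.01, 2.65], [-1.57, 4.71], [0.07, 3.14], [-2.87, 2.87]. Speed limits (rad/s): [2.22, 2.22, 2.79, 3.14, 3.14, 3.14].

INTERFACE

Orientations are given as a 3x3 rotation matrix whose columns are the frame's x, y, z axes.
In Python, from bench import manip gives the robot as it stands. Calls block until the motion is done:
- manip.move_ptp(position, orientation): joint-space move of the TCP to a pose.
- manip.move_l(position, attitude=None, max_speed=0.15): straight line of the TCP; attitude=None keeps the orientation; max_speed is the mean speed in m/s.
- manip.move_j(angles): joint-space move.
- manip.set_gripper(opening, effort=None): opening from 0.0 (shut) to 1.0 (fully open); effort is the grip in N (None keeps the last); returns when the fingers have stopped.
- manip.dwell(seconds).
- manip.inverse_kinematics(position, orientation): joint angles nearest the present ones, or None.
- manip.grab_frame(name): name is "scene" or "top" or "wrist"; returns (picture, depth): 420x560x3 uint8, red, green, blue; 420x560 float32, m along the optical axis (not along the pixel's ray), 0 where there is no reading.
- manip.get_calibration(name): a dict with "camera_matrix" (3x3 intrinsics, pixels), "R" (3x3) and "t" (3): a world point X has camera coordinates R X + t. Camera axes: x right, y down, z forward; pixel columns grow to the right and rows downward; lengths in m; the calibration is good to about 2 mm. A picture is of the moment at which its call begins: read the wrist's pose just before it. get_calibration takes no time and is no camera call; for the wrist camera it gives the pose at the moment of the call.
A pose or a line that the arm cannot do raises manip.Unreachable and nothing moves.
- manip.sign_off(): hands the job in, once; it reports no verdict.
Trained networks look in the newest picture that a camera, given by its name, has taken for a name from the list of things; names that differ only in an ending like _2 or _b are one class to them, and where a whole thing is asked for, a point or a joint stands for the part that bears it (a point fixed in the world has none). Each returns a list of dicts, best first, with "confidence" (0 to 1); they miss things now and then, are a little off and sometimes report something else, mostly with a low value. They report only what shows in the picture. A call takes as long as a camera call. They do not tell look-alikes from the thing itself.
- manip.look_for(camera, name): "at" ([x, y, z] in m, in world coordinates, good to about 4 mm: the middle of the surface that is visible of it).
Readings, each from a call of its own:
- manip.current_time(): time.
- manip.current_qpos(): joint angles.
- manip.current_joint_vel(): joint speeds.
- manip.current_joint_torque(): joint torques, N m.
- manip.current_ee_pos(): TCP position.
- manip.current_tcp_rot(): TCP orientation.
- manip.current_force(): force on the tool from outside, world axes, zero at the start.
- manip.current_ft_torque(): the same for the moment, N m.
- manip.current_grip_width(): opening from 0.0 (shut) to 1.0 (fully open).
Only numpy, scipy, OpenCV 4.12 (cv2) and the standard library are available. Lean on these libraries where they do the work, as an engineer would, in place of code of your own. Each camera call takes 0.05 s, during which the arm holds its last target.

TASK

Tidy the box of visiting cards away: with the fingertips, push the plain cream card box back until its long side is flat against the long leg of the low wooden corner rail, then push it sideways along the rail until its end meets the short leg, so that it sits square in the corner. Only push it: do not lift or tip it or take it between the fingers, and leave the tin, bottle and ink pad where they are.

Things in the scene. Friction and masses are not known exactly. Their poses are not given: they have to be found in the camera images.
- card_box: Cream cardboard box, its lid fixed on, 56 x 93 x 25 mm (x, y, z), 0.15 to 0.31 kg, lying loose on the desk on the robot's side of the rail's long leg. Origin: centre of its underside; z up, y along its long side. It starts up to 0.3 rad from square with the rail, its +x side towards the long leg, its centre 75 to 105 mm from the long leg and 125 to 170 mm from the short one.
- corner_rail: Low L-shaped rail of light wood, fixed to the desk; legs 12 mm thick, 20 mm high. Origin: inner corner of the L at the desk top, z up. Long leg: 260 mm along -y, its inner face (plane x = 0) looks to -x, the robot's side. Short leg: 70 mm along -x, its inner face (plane y = 0) looks to -y. The box is home with its +x side on x = 0 and +y end on y = 0: its origin at x = -28, y = -46.5 mm here.
- tin: Bystander: round lidded tin, 71 mm across, 33 mm high, standing loose on the right of the work (or in the bottle's place). Origin: centre of its underside.
- fluid_bottle: Bystander: small white bottle with a black cap, 30 mm across, 64 mm high, standing loose on the right of the work (or in the tin's place). Origin: centre of its underside.
- ink_pad: Bystander: closed stamp pad, 63 x 96 x 16 mm, loose on the desk beyond the rail, in front of the fixed desk monitor (whose tall screen keeps the arm from leaning far beyond the rail). Origin: centre of its underside.
Not all that is in view belongs to the job. What is shaped like the card_box but black or blue is not meant.

How it is judged:
By the outcome, as a careful person would: the job done as asked, in the order asked, and still so for the second after the job is handed in, with the robot touching nothing.
It also fails if it takes over 48 s, if anything falls off the work surface, if the arm or the gripper's body presses on something with over 40 N, if the wrist force passes 120 N, or if a joint passes its speed limit or range.

## Working session

There is one attempt and no reset: what is moved stays moved. The work goes in short steps, each a Python script; the robot and the scene stay as the last script left them, time stands still between calls to the robot, and variables do not carry over. Pictures are saved under pics/ and viewed, and the job is handed in when it is done.

```bash
mkdir -p pics; ls
python3 - <<'E'
from bench import manip
import cv2
print(manip.current_time())
for c in ["scene","top"]:
    p,d=manip.grab_frame(c); cv2.imwrite(f"pics/{c}0.png",p[:,:,::-1])
    k=manip.get_calibration(c); print(c,k)
    for n in ["card_box","corner_rail","tin","fluid_bottle","ink_pad"]:
        print(n,[(r["confidence"],[round(float(v),3) for v in r["at"]]) for r in manip.look_for(c,n)][:4])
E
```

```text
pics
0.0
scene {'camera_matrix': array([[448.33908374,   0.        , 275.73812957],
       [  0.        , 448.33908374, 207.9130609 ],
       [  0.        ,   0.        ,   1.        ]]), 'R': array([[ 0.89074653, -0.45423068, -0.0156559 ],
       [-0.33078383, -0.62427443, -0.7077171 ],
       [ 0.31169324,  0.63557527, -0.70632245]]), 't': array([-0.62700383,  0.02307908,  1.05168618])}
card_box [(0.88, [0.466, -0.269, 0.028]), (0.68, [0.489, -0.037, 0.021]), (0.65, [0.38, -0.391, 0.027])]
corner_rail [(0.57, [0.566, -0.216, 0.018])]
tin [(0.61, [0.6, -0.519, 0.035])]
fluid_bottle [(0.71, [0.439, -0.489, 0.031])]
ink_pad [(0.66, [0.568, -0.216, 0.019]), (0.62, [0.717, -0.215, 0.016])]
top {'camera_matrix': array([[482.03841824,   0.        , 274.06724914],
       [  0.        , 482.03841824, 217.20722075],
       [  0.        ,   0.        ,   1.        ]]), 'R': array([[-0.01871656, -0.99977427,  0.01005462],
       [-0.99320732,  0.01743663, -0.11504426],
       [ 0.11484297, -0.01213955, -0.99330948]]), 't': array([-0.26994103,  0.57945438,  0.93820706])}
card_box [(0.93, [0.496, -0.029, 0.026]), (0.77, [0.378, -0.385, 0.022]), (0.67, [0.467, -0.255, 0.021])]
corner_rail [(0.98, [0.571, -0.226, 0.02])]
tin [(0.86, [0.608, -0.512, 0.03])]
fluid_bottle [(0.67, [0.44, -0.475, 0.035])]
ink_pad [(0.84, [0.739, -0.223, 0.019])]
```

View pics/scene0.png

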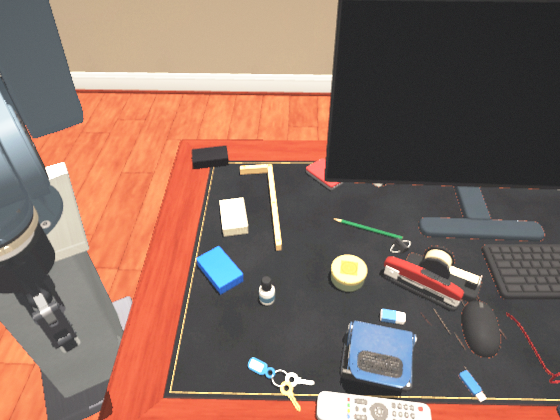

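View pics/top0.png

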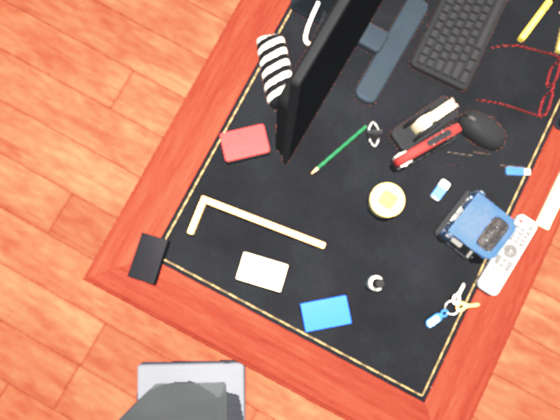

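The box-shaped candidates in the top view are cream at (262,271), black at (149,258) and blue at (326,313). Only the cream one fits: it is the right colour, and it lies on the robot's side of the long leg. Next I measure it and the rail, and confirm it in a crop.

```bash
cat > h.py <<'E'
from bench import manip
import numpy as np, cv2
def cloud(c, pd=None):
    p,d=pd if pd else manip.grab_frame(c); k=manip.get_calibration(c)
    K=k["camera_matrix"]; v,u=np.mgrid[:420,:560]
    X=np.stack([(u-K[0,2])/K[0,0]*d,(v-K[1,2])/K[1,1]*d,d],-1)
    W=(X-k["t"])@k["R"]
    W[d==0]=np.nan
    return p,d,W
def seg(p,W,seed,lo,hi,zlo=0.008,zhi=0.04):
    hsv=cv2.cvtColor(p,cv2.COLOR_RGB2HSV)
    m=((hsv[...,2]>130)&(W[...,2]>zlo)&(W[...,2]<zhi)).astype(np.uint8)
    n,l,st,ce=cv2.connectedComponentsWithStats(m)
    return n,l,st,ce
def proj(c,X):
    k=manip.get_calibration(c); x=k["R"]@np.asarray(X)+k["t"]; x=k["camera_matrix"]@x; return x[:2]/x[2]
E
python3 - <<'E'
from h import *
p,d,W=cloud("top")
n,l,st,ce=seg(p,W,0,0,0)
for i in range(1,n):
    if st[i,4]<150: continue
    P=W[l==i]; P=P[np.isfinite(P[:,0])]
    r=cv2.minAreaRect((P[:,:2]*1000).astype(np.float32))
    print(i,st[i],ce[i].round(),"z",np.percentile(P[:,2],[5,50,95]).round(4),"rect",np.round(r[0],1),np.round(r[1],1),round(r[2],2))
    print(cv2.boxPoints(r).round(1).tolist())
cv2.imwrite("pics/crop.png",cv2.resize(p[170:340,120:350,::-1],None,fx=3,fy=3,interpolation=cv2.INTER_CUBIC))
E
```

```text
1 [518   0  35  42 312] [535.  20.] z [0.0098 0.0153 0.0187] rect [1000.3 -858.9] [ 13.5 114.3] 51.48
[[951.4000244140625, -828.5999755859375], [1040.800048828125, -899.7000122070312], [1049.199951171875, -889.2000122070312], [959.7999877929688, -818.0]]
7 [ 357   20   54   81 1359] [382.  66.] z [0.0137 0.0165 0.0193] rect [ 911.9 -525.3] [ 42.2 198.9] 58.52
[[816.0999755859375, -491.29998779296875], [985.7000122070312, -595.2000122070312], [1007.7000122070312, -559.2000122070312], [838.0999755859375, -455.3999938964844]]
14 [360  31  24  19 243] [372.  40.] z [0.0174 0.0208 0.0238] rect [ 956.  -497.7] [42.1 34.1] 59.87
[[930.7000122070312, -507.3999938964844], [960.2000122070312, -524.5], [981.4000244140625, -488.1000061035156], [951.9000244140625, -470.8999938964844]]
19 [257  34  29  23 282] [269.  43.] z [0.0256 0.0351 0.0389] rect [ 949.6 -276. ] [37.6 66.2] 27.06
[[917.7000122070312, -255.10000610351562], [947.9000244140625, -314.0], [981.4000244140625, -296.8999938964844], [951.2000122070312, -238.0]]
26 [259  46  29  24 218] [273.  55.] z [0.0286 0.037  0.0395] rect [ 917.1
[... 2329 characters left out ...]
55.9] 72.23
[[424.8999938964844, -290.1000061035156], [478.20001220703125, -307.20001220703125], [506.6000061035156, -218.60000610351562], [453.29998779296875, -201.5]]
154 [ 301  296   51   36 1347] [326. 313.] z [0.0224 0.0254 0.0281] rect [ 380.8 -380.2] [56.2 93.1] 9.67
[[345.29998779296875, -339.0], [360.8999938964844, -430.79998779296875], [416.29998779296875, -421.3999938964844], [400.70001220703125, -329.6000061035156]]
158 [426 306  30  20 151] [437. 317.] z [0.0085 0.0115 0.0149] rect [ 371.6 -611.6] [22.6 62.2] 23.44
[[348.79998779296875, -587.5999755859375], [373.6000061035156, -644.7000122070312], [394.29998779296875, -635.7000122070312], [369.6000061035156, -578.5999755859375]]
```

View pics/crop.png

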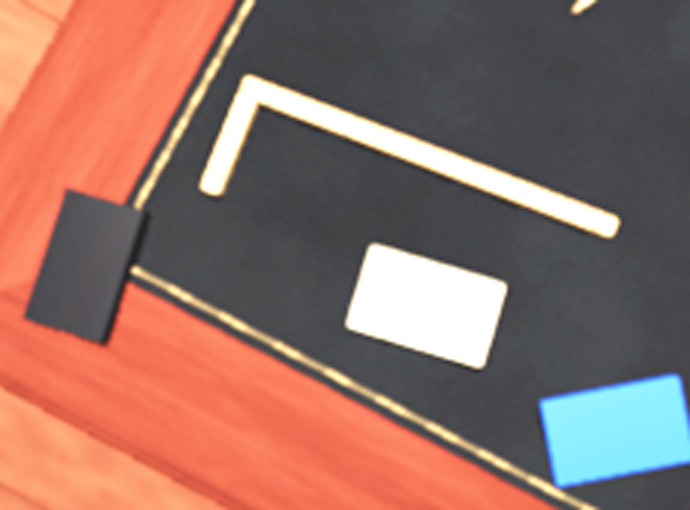

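The crop shows the cream box with the rail at top left; the rail measures 272 x 82 mm, the expected size. In the rail frame the box is at x = -90, y = -159 mm, yaw +4.1°, which is inside the stated ranges. I'll do push 1 with half-open fingers aligned along the rail.

```bash
cat >> h.py <<'E'
ey=np.array([0.3722,0.9281]); ey/=np.linalg.norm(ey); ex=np.array([ey[1],-ey[0]])
O=np.array([0.6239,-0.1331])-0.012*(ex+ey)
def w(x,y,z): return np.r_[O+x/1000*ex+y/1000*ey,z]
def rail(P): q=np.asarray(P)[:2]-O; return 1000*np.array([q@ex,q@ey])
def rot(ydir):
    x=np.array([0,0,-1.]); y=np.r_[ydir,0]; return np.c_[x,y,np.cross(x,y)]
def best(pos,ydir):
    o=[]
    for s in (1,-1):
        q=manip.inverse_kinematics(pos,rot(s*ydir))
        if q is not None: o.append((np.abs(np.array(q)-manip.current_qpos()).max(),s,q))
    print([(round(float(a),2),s,np.round(q,2).tolist()) for a,s,q in o])
    return rot(min(o,key=lambda t:t[0])[1]*ydir)
def box(c="top"):
    p,d,W=cloud(c); n,l,st,ce=seg(p,W,0,0,0,0.0225 if c!="top" else 0.008); 
    return p,W,l,st,n
E
python3 - <<'E'
from h import *
print(O, np.round(manip.current_tcp_rot(),2).tolist())
print(rail([.4657,-.2543]))
R=best(w(-150,-159,0.12),ey)
best(w(-28,-248,.1),ex)
manip.set_gripper(0.5)
manip.move_ptp(w(-150,-159,0.10),R)
manip.move_l(w(-150,-159,0.008),max_speed=.1)
print(manip.current_time(),manip.current_force().round(2),manip.current_ee_pos(),manip.current_grip_width(),rail(manip.current_ee_pos()))
for c in("scene","top"):
    p,d=manip.grab_frame(c); cv2.imwrite(f"pics/{c}1.png",p[:,:,::-1])
a=cv2.imread("pics/scene1.png")[120:330,130:410];b=cv2.imread("pics/top1.png")[170:380,120:400]
cv2.imwrite("pics/c1.png",cv2.resize(np.hstack([a,b]),(800,300)))
E
```

```text
[ 0.60829564 -0.13977113] [[0.0, 0.22, -0.98], [0.0, -0.98, -0.22], [-1.0, -0.0, -0.0]]
[ -89.7197415  -159.37611907]
[(1.72, 1, [-0.61, 0.37, 1.95, -0.0, 0.82, -1.8]), (1.42, -1, [-0.61, 0.37, 1.95, -0.0, 0.82, 1.34])]
[(0.72, 1, [-0.71, 0.61, 1.6, -0.0, 0.93, -0.33]), (2.9, -1, [-0.71, 0.61, 1.6, -0.0, 0.93, 2.81])]
3.825 [ 0.36 -0.14  0.68] [ 0.41016598 -0.23173558  0.00844478] 0.49613304407187103 [-149.66226521 -159.10382791]
```

View pics/c1.png

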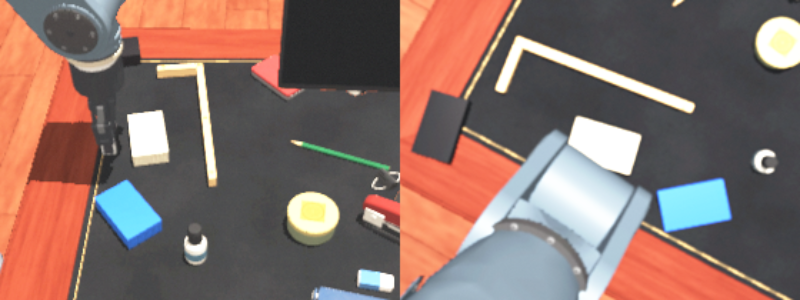

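The fingers are down between the robot and the box, with nothing else touched. Now push towards the long leg while watching the force.

Run:
```python
from h import *
x=-110
for x in (-125,-110,-95,-82,-75):
    manip.move_l(w(x,-159,0.008),max_speed=.06)
    f=manip.current_force(); print(x,rail(manip.current_ee_pos()).round(1),round(float(f[:2]@ex),2),round(float(f[:2]@ey),2),f[2].round(2))
while x<-58:
    x+=1
    manip.move_l(w(x,-159,0.008),max_speed=.02)
    f=manip.current_force(); fx=float(f[:2]@ex); print(x,rail(manip.current_ee_pos()).round(1),round(fx,2),round(float(f[:2]@ey),2),f[2].round(2))
    if fx<-12: break
print(manip.current_time())
for c in("scene","top"):
    p,d=manip.grab_frame(c); cv2.imwrite(f"pics/{c}2.png",p[:,:,::-1])
a=cv2.imread("pics/scene2.png")[120:330,130:410];b=cv2.imread("pics/top2.png")[170:380,120:400]
cv2.imwrite("pics/c2.png",cv2.resize(np.hstack([a,b]),(800,300)))
```

```text
-125 [-125.  -158.9] -0.05 -0.24 -0.34
-110 [-109.6 -159. ] 0.62 0.15 0.15
-95 [ -94.6 -159. ] -0.25 0.42 0.39
-82 [ -81.6 -159. ] -0.46 0.05 0.15
-75 [ -74.6 -159. ] -0.1 -0.43 -0.49
-74 [ -74. -159.] -0.56 0.09 0.27
-73 [ -73.2 -159. ] -1.39 0.78 1.3
-72 [ -71.9 -159. ] 0.07 0.37 -0.09
-71 [ -70.8 -159. ] -0.29 0.32 -0.92
-70 [ -69.9 -159. ] -1.55 0.2 -0.41
-69 [ -68.8 -159. ] -0.63 -0.26 -0.77
-68 [ -67.9 -159. ] -0.95 -0.14 0.13
-67 [ -66.9 -159. ] -0.87 0.09 -0.08
-66 [ -65.9 -159. ] -2.05 -0.51 0.56
-65 [ -65.8 -158.9] -6.12 0.45 3.15
-64 [ -65.8 -158.9] -11.44 -1.03 7.89
-63 [ -65.7 -158.8] -16.48 -0.94 11.9
8.925
```

View pics/c2.png

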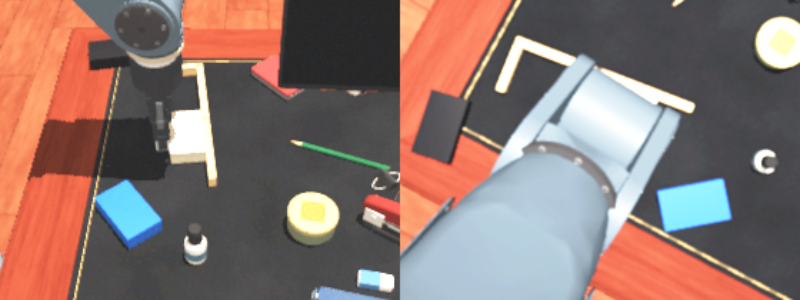

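Contact came at x = -65.8 against about -67 expected, and the box looks flush. I'll back off, lift, move behind the -y end and measure.

```bash
cat >> h.py <<'E'
def meas(tag):
    for c in ("top","scene"):
        p,d,W=cloud(c); cv2.imwrite(f"pics/{c}{tag}.png",p[:,:,::-1])
        hsv=cv2.cvtColor(p,cv2.COLOR_RGB2HSV)
        r=(W[...,:2]-O)
        xx=1000*(r@ex); yy=1000*(r@ey)
        m=(W[...,2]>.0222)&(W[...,2]<.032)&(xx>-140)&(xx<20)&(yy<20)&(yy>-260)&(hsv[...,2]>130)
        m=m.astype(np.uint8)
        n,l,st,ce=cv2.connectedComponentsWithStats(m)
        i=1+np.argmax(st[1:,4]); k=l==i
        rc=cv2.minAreaRect(np.c_[xx[k],yy[k]].astype(np.float32))
        print(c,"box rail-frame",np.round(rc[0],1),np.round(rc[1],1),round(rc[2],2),st[i,4])
E
python3 - <<'E'
from h import *
manip.move_l(w(-85,-159,0.008),max_speed=.08)
manip.move_l(w(-90,-159,0.09),max_speed=.15)
manip.set_gripper(0.15)
R=best(w(-27,-255,.09),ex)
manip.move_ptp(w(-27,-255,0.09),R)
print(manip.current_time()); meas("3")
a=cv2.imread("pics/scene3.png")[120:330,130:410];b=cv2.imread("pics/top3.png")[170:380,120:400]
cv2.imwrite("pics/c3.png",cv2.resize(np.hstack([a,b]),(800,300)))
E
```

```text
[(1.7, 1, [-0.72, 0.63, 1.6, -0.0, 0.92, -0.34]), (1.44, -1, [-0.72, 0.63, 1.6, -0.0, 0.92, 2.8])]
11.8333
top box rail-frame [ -24.7 -151.5] [71.5 63.4] 89.72 892
scene box rail-frame [ -27.8 -164. ] [94.7 57.8] 88.8 335
```

View pics/c3.png

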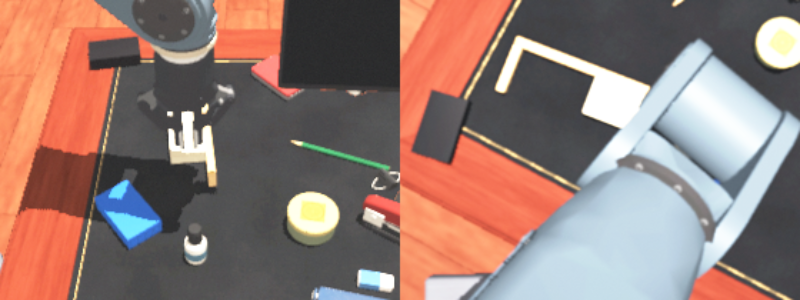

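The top-view fit merged the box with the rail, so it doesn't count. The scene fit has it flush and square to about 1°, with its end at y ≈ -211. Joint 6 sits at 2.80 with a limit of 2.87, so I'll use the flipped wrist for the second push.

Run:
```python
from h import *
R=rot(ex)
manip.move_ptp(w(-28,-255,0.09),R)
print(np.round(manip.inverse_kinematics(w(-26,-100,.008),R),2), manip.current_qpos().round(2))
manip.move_l(w(-28,-250,0.008),max_speed=.1)
p,d=manip.grab_frame("scene"); cv2.imwrite("pics/scene4.png",p[:,:,::-1])
p2,_=manip.grab_frame("wrist")
a=cv2.resize(p[120:330,130:410,::-1],(400,300)); b=cv2.resize(p2[:,:,::-1],(400,300))
cv2.imwrite("pics/c4.png",np.hstack([a,b]))
f=manip.current_force(); print(f.round(2),rail(manip.current_ee_pos()).round(1),manip.current_ee_pos()[2],manip.current_grip_width(),manip.current_time())
```

```text
[-0.47  0.73  1.68 -0.    0.74 -0.08] [-0.72  0.63  1.6  -0.    0.92 -0.34]
[-0.33  1.03 -0.09] [ -27.5 -250.2] 0.008771390371914295 0.15101920378680758 15.6583
```

View pics/c4.png

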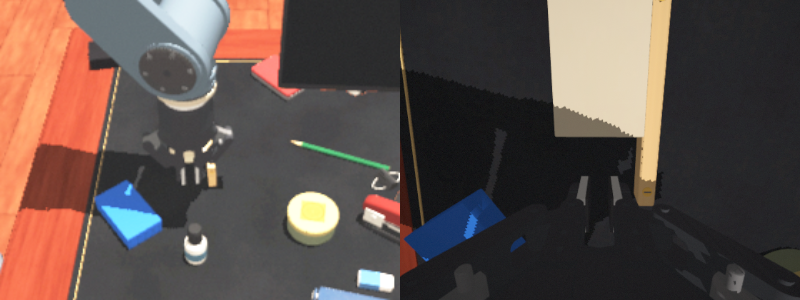

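In the wrist view the box is flush with the rail and the fingers (column ~600) are centred on its end (columns 555–645). Push along the rail.

Run:
```python
from h import *
def rep(t):
    f=manip.current_force(); fy=float(f[:2]@ey); print(t,rail(manip.current_ee_pos()).round(1),"fx",round(float(f[:2]@ex),2),"fy",round(fy,2),"fz",f[2].round(2)); return fy
for y in (-225,-200,-175,-150,-130,-112):
    manip.move_l(w(-28+1.5*(y+225)/120,y,0.008),max_speed=.06)
    if rep(y)<-15: break
while y<-98:
    y+=1
    manip.move_l(w(-26.5,y,0.008),max_speed=.02)
    if rep(y)<-12: break
print(manip.current_time())
p,d=manip.grab_frame("scene"); p2,_=manip.grab_frame("wrist")
a=cv2.resize(p[120:330,130:410,::-1],(400,300)); b=cv2.resize(p2[:,:,::-1],(400,300))
cv2.imwrite("pics/c5.png",np.hstack([a,b]))
```

```text
-225 [ -27.9 -224.7] fx 0.01 fy 0.13 fz 0.62
-200 [ -27.7 -199.7] fx 0.05 fy -0.29 fz -0.27
-175 [ -27.3 -174.6] fx -0.18 fy -0.85 fz -0.02
-150 [ -27.  -149.6] fx -0.04 fy 0.16 fz 0.3
-130 [ -26.8 -129.5] fx 0.57 fy -0.07 fz 0.52
-112 [ -26.6 -111.5] fx -0.53 fy 0.48 fz -0.46
-111 [ -26.5 -111.1] fx 0.27 fy 0.37 fz -0.03
-110 [ -26.5 -110. ] fx 0.71 fy -0.05 fz -0.71
-109 [ -26.5 -109. ] fx 0.78 fy -0.12 fz -0.11
-108 [ -26.5 -107.9] fx -0.31 fy -0.84 fz 0.07
-107 [ -26.5 -106.9] fx -0.14 fy 0.08 fz -0.49
-106 [ -26.5 -105.9] fx 0.08 fy 0.42 fz 0.94
-105 [ -26.5 -104.9] fx -0.26 fy -0.11 fz 0.29
-104 [ -26.5 -103.9] fx -0.25 fy 0.11 fz -0.46
-103 [ -26.5 -102.9] fx -0.07 fy -0.29 fz -0.11
-102 [ -26.6 -102.6] fx -1.26 fy -7.24 fz 0.51
-101 [ -26.7 -102.5] fx -2.51 fy -12.26 fz 1.12
21.6083
```

View pics/c5.png

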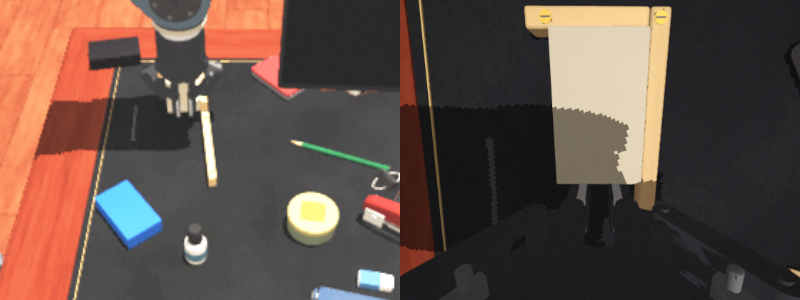

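The fingers met firm resistance at y = -102.5, with the box in the corner. I'll back off, lift and inspect.

Run:
```python
from h import *
manip.move_l(w(-27,-125,0.008),max_speed=.08)
manip.move_l(w(-27,-135,0.12),max_speed=.15)
p2,d2,W=cloud("wrist"); cv2.imwrite("pics/w6.png",p2[:,:,::-1])
manip.move_l(w(-150,-330,0.25),max_speed=.25)
print(manip.current_time())
meas("6")
t=cv2.imread("pics/top6.png")
s=cv2.imread("pics/scene6.png")
cv2.imwrite("pics/c6.png",np.hstack([cv2.resize(t[180:280,170:300],(390,300),interpolation=2),cv2.resize(s[145:245,200:330],(390,300),interpolation=2)]))
```

```text
24.3167
top box rail-frame [-23.4 -41.6] [102.   65.1] 89.91 1240
scene box rail-frame [-24.8 -42.9] [101.8  65.3] 88.53 595
```

View pics/c6.png

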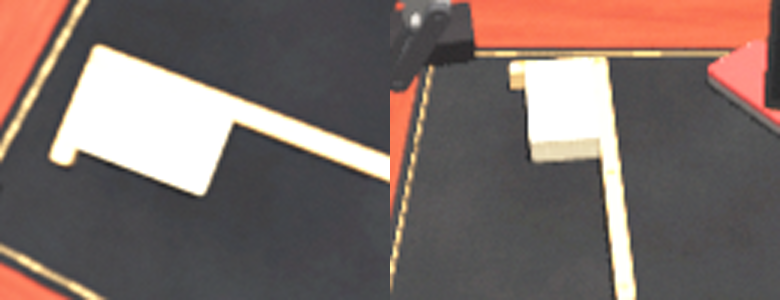

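View pics/w6.png

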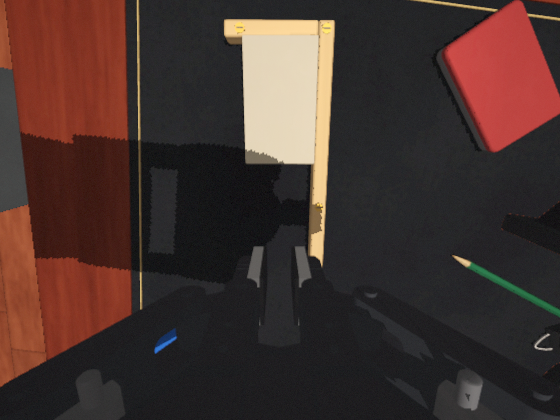

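In the wrist picture, box corners (243,36) to (315,163), the box is against both legs. A numeric check separates cream from wood by colour.

Run:
```python
from h import *
# near-box wrist view again, fresh
R=rot(ex)
manip.move_l(w(-60,-190,0.16),max_speed=.25)
p,d,W=cloud("wrist"); cv2.imwrite("pics/w7.png",p[:,:,::-1])
hsv=cv2.cvtColor(p,cv2.COLOR_RGB2HSV)
r=W[...,:2]-O; xx=1000*(r@ex); yy=1000*(r@ey); z=W[...,2]
near=(xx>-110)&(xx<30)&(yy>-280)&(yy<30)
S=hsv[...,1]
print("S hist", np.histogram(S[near&(z>.014)&(z<.03)],bins=8))
B=near&(z>.0226)&(z<.03)&(S<85)&(hsv[...,2]>60); L=near&(z>.014)&(z<.0226)&(S>=85)
def rect(m):
    m=cv2.morphologyEx(m.astype(np.uint8),cv2.MORPH_OPEN,np.ones((3,3)));n,l,st,_=cv2.connectedComponentsWithStats(m);k=l==1+np.argmax(st[1:,4])
    rc=cv2.minAreaRect(np.c_[xx[k],yy[k]].astype(np.float32)); return np.round(rc[0],1),np.round(rc[1],1),round(rc[2],2),np.median(z[k]).round(4),k
b=rect(B);print("box",b[:4]); l=rect(L); print("rail",l[:4])
k=l[4]
import numpy as np
# inner long-face line: per y-bin max x of box, min x of rail
for y0 in range(-90,0,15):
    s=b[4]&(yy>y0)&(yy<y0+15); q=L&(yy>y0)&(yy<y0+15)&(xx>-12)
    print(y0, xx[s].min().round(1),xx[s].max().round(1), xx[q].min().round(1) if q.any() else None, xx[q].max().round(1) if q.any() else None)
print("yend",[(x0,yy[b[4]&(xx>x0)&(xx<x0+10)].min().round(1),yy[b[4]&(xx>x0)&(xx<x0+10)].max().round(1)) for x0 in range(-55,-5,10)])
for c in("top",):
    manip.grab_frame(c)
    for n in ["tin","fluid_bottle","ink_pad"]: print(n,[np.round(q["at"],3).tolist() for q in manip.look_for(c,n)][:2])
print(manip.current_time())
```

```text
S hist (array([6191,  104,   42, 2463,  414,  369,   16,   17]), array([ 40.   ,  53.375,  66.75 ,  80.125,  93.5  , 106.875, 120.25 ,
       133.625, 147.   ]))
box (array([-27.7, -55.2]), array([74.4, 55.9]), 89.52, np.float64(0.0252))
rail (array([   5.4, -137.8]), array([242.5,  12.6]), 89.6, np.float64(0.0203))
-90 -55.9 0.1 1.5 11.9
-75 -55.2 -0.0 1.9 12.1
-60 -55.2 0.1 1.6 12.0
-45 -55.3 0.3 1.8 12.4
-30 -55.4 0.5 1.8 12.1Traceback (most recent call last):
  File "<stdin>", line 21, in <module>
    return umr_minimum(a, axis, None, out, keepdims, initial, where)
ValueError: zero-size array to reduction operation minimum which has no identity
```

View pics/w7.png

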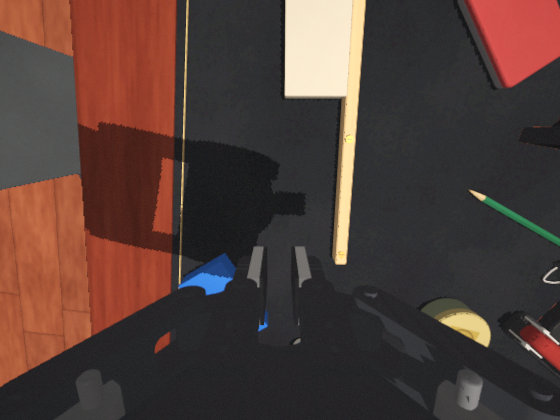

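Run:
```python
from h import *
manip.grab_frame("scene")
for n in ["tin","fluid_bottle","ink_pad"]: print(n,[np.round(q["at"],3).tolist() for q in manip.look_for("scene",n)][:2])
print(manip.current_time(),manip.current_ee_pos(),manip.current_force().round(1)); print(manip.sign_off())
```

```text
tin [[0.598, -0.52, 0.036]]
fluid_bottle [[0.436, -0.492, 0.037], [0.597, -0.518, 0.035]]
ink_pad [[0.716, -0.214, 0.018]]
25.575 [ 0.48151092 -0.29447896  0.16058927] [ 0.3  0.1 -0.2]
the job is handed in; nothing more can be done
None
```

The cream card box is now square in the corner of the rail, and I handed the job in at about 25.6 s of the 48 s allowed. I pushed it flat onto the long leg with two spread fingertips. Then I pushed its end along the rail until it met the short leg. Each push stopped on a clear rise in force, about 16 N and 12 N.

**Last checks**
- **Angle:** the box is parallel to the rail within about 0.1°.
- **Long side:** it lies at x ≈ 0 in the rail frame, with a 1–2 mm colour-edge strip in the image that I put down to pixel blur.
- **End:** the -y end is at about -92.4 mm, where home is -93 mm. This is within measurement error.
- **Tin, bottle and ink pad:** they are where they started, within the 4 mm detection error.
- **Robot:** the fingertips were 160 mm above the desk, touching nothing, at hand-in.

**Checks that failed or disagreed**
- After the first push the top-view fit, and at the end both the top and scene fits, merged box and rail into one shape. I relied on the pictures, the wrist-camera fit and the contact forces instead.
- The direct measurement of the +y end gap failed because that end was out of the last wrist picture. That contact rests on the force stop and the wrist picture taken just after it.

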